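# Fit the loose bearing ball to its empty stud at the label-roll bench

### The job

Push the steel ball along the curved lipped track until it drops into the seat in the open exit gap, then lift it out there and set it in the empty ball-sized cup of the stud beside the track (not the small-cupped stud, nor the one that already has its ball). Set it down rather than dropping it, and let go.

Things in the scene. Friction and masses are not known exactly. Their poses are not given: they have to be found in the camera images.
- ball: Loose polished steel ball, 44 mm across, 0.35 kg; origin at its centre. At rest in the track's straight part (track y -50 to -5); rolls freely. Its top stands 4 mm above the track's lips, which hold it in: it cannot be lifted out before the gap. Narrow fingers fit through the slot between the lips behind it.
- track: Fixed metal track, slick lining, black floor 10 mm over the table; origin under the bend's centre at table height, z up. Centre line, own x,y in mm: straight (95,-120) to (95,0), quarter circle about the origin to (0,95), then the open gap along -x to an end stop (24 high) at (-88,95). Straight and bend: walls 48 apart inside, 60 outside; lips 50 high leave a 38 slot. Back stop 18 high at y -120.
- exit_seat (a point): Ball centre when seated in the exit gap, (-50,95,27) mm in the track's frame. The gap has no walls or lips: a bridge 36 mm wide, 10 high, of two rails with a 16 mm slot that guides the ball; at the seat the slot widens to 28 mm, the ball drops about 4 mm and stays. Open on both sides for fingers.
- cup_seat (a point): Ball centre when seated in the empty cup, 44.6 mm over the table. Fixed steel stud: round flange 68 mm wide, 8 high; upright cup 41 mm outside, 33 inside, rim 30 over the table (the ball sinks in 7 mm). Bystanders on like flanges: one stud already with a ball, one with a cup only 22 mm wide; the three trade places.
There are look-alikes about, which are no part of the job. What is shaped like the ball but blue or turquoise is not meant.

How it is judged:
By the outcome, as a careful person would: the job done as asked, in the order asked, and still so for the second after the job is handed in, with the robot touching nothing.
It also fails if it takes over 58 s, if anything falls off the work surface, if the arm or the gripper's body presses on something with over 40 N, if the wrist force passes 120 N, or if a joint passes its speed limit or range.

### The arm

A 7-joint arm with a two-finger parallel gripper is mounted at the origin on the work surface. World frame = base frame: x ahead of the robot, y to its left, z up, the work surface at z = 0. Lengths are in mm, angles in rad, forces in N, time in s.
With the tool pointing down it reaches from about 375 to 925 mm from the base axis. Payload 3.1 kg.
Tool frame: the origin (TCP) lies midway between the tips of the shut fingers; the grasp point (between the pads) lies 19 mm behind it (hold_point_z is the distance from the TCP to the grasp point, in mm); z points along the fingers, y is the line along which they close (so a half turn about z gives the same grasp; the last joint's range is limited). The gripper opens to 85 mm and grips with 20 to 120 N. Pads are 22 mm wide; open, the fingers measure 114 mm over their backs; the gripper's body (76 mm by 85 mm) begins 54 mm behind the grasp point. The pads swing forward as they close: fully open they stand 13 mm farther back than shut.
Start: joints at [-1.312, 0.383, 0.044, 1.598, -0.018, 1.161, -0.05], TCP at [227.008, 609.073, 231.269] pointing down, gripper open.
Joint ranges: [-2.61, 2.61], [-0.41, 2.15], [-1.48, 1.57], [0, 2.5], [-1.57, 4.71], [0.05, 1.97], [-2.85, 2.85]. Speed limits (rad/s): [2.79, 2.79, 3.14, 3.14, 3.14, 3.14, 3.14].

### API

Orientations are given as a 3x3 rotation matrix whose columns are the frame's x, y, z axes.
In Python, from workcell import * gives the robot as it stands.
- The arm moves only by the tool drive_tool, never from a script. Its argument "rows" is a list of rows, each a list of 3 entries, a list of its own where there are three numbers: the shift along the tool's x, y, z as a fraction of full scale, then the turn about the tool's z as a fraction of full scale, then the gripper command: -1 is shut, 1 is fully open, values between are in proportion. In form: [[[x, y, z], roll, jaw], ...]. A call has 1 to 12 rows; each row shifts and turns the commanded pose from where the row before left it, along the tool's axes as they then stand; what a row does not reach is not made up. Full scale, the value 1, is 25 mm for a shift and 0.15 rad for a turn. A row lasts 1/10 s, in which the tool goes at most 50 mm and 8.59 degrees, less where a joint would pass 70% of its speed; a pose out of reach is approached as far as the arm can. A call with a number of a shift or a turn outside -1 to 1 is refused whole. A call with a gripper value outside its range is refused whole. The fingers move at their own pace and stop on an object; the grip force is fixed at half the most. Time passes only in rows, so rows that do not move let the fingers close. It gives the time, the measured TCP pose, the force, the opening and the grip force at its end, in the units of the state.
- read_state(): the state, without advancing time (a new reading comes with each control period).
- capture(name): name is "scene" or "top"; returns a dict with "pixels" (384x512x3 uint8, blue, green, red), "K" (3x3 intrinsics, pixels), "distortion" ([k1, k2, p1, p2, k3] as OpenCV has them; the pictures are not rectified), "xyz" and "attitude" of the camera in the world. Camera axes: x right, y up, looking along -z (the intrinsics and any distortion apply to the point x, -y, -z); pixel columns grow to the right and rows downward; lengths in mm; the calibration is good to about 2 mm. A picture is of the moment at which its call begins. There is no depth.
- finish_job(): hands the job in; it is judged then, once.
The state is a dict: "time": time; "joint_pos": joint angles; "joint_velocities": joint speeds; "effort": joint torques, N m; "eef_pos": TCP position; "ee_rot": TCP orientation; "force": force on the tool from outside, world axes, zero at the start; "ft_torque": the same for the moment, N m; "opening": finger opening in mm; "gripper_force": force on a finger pad.
Only numpy, scipy, OpenCV 4.12 (cv2) and the standard library are available. Lean on these libraries where they do the work, as an engineer would, in place of code of your own. Each camera call takes 0.05 s, during which the arm holds its last target. There are 200 camera calls.

## Working session

There is one attempt and no reset: what is moved stays moved. The work goes in short steps, Python scripts to look and compute and a tool call to move; the robot and the scene stay as the last step left them, time stands still between calls to the robot, and variables do not carry over. Pictures are saved under pics/ and viewed, at most 10 in all, crops included, and the job is handed in when it is done.

Besides the shell and the picture viewer there is one more tool, called after "Request:" by a JSON object that holds its "name" and its "arguments". drive_tool: Moves the arm, as the interface text tells. Its arguments: {"type":"object","properties":{"rows":{"type":"array"}},"required":["rows"]}

```bash
ls; mkdir -p pics
python3 - <<'E'
from workcell import *
import cv2, numpy as np
for n in ("scene","top"):
    c=capture(n); cv2.imwrite(f"pics/{n}0.png",c["pixels"]); print(n,np.array(c["K"]).tolist(),c["distortion"],c["xyz"],np.array(c["attitude"]).round(4).tolist())
s=read_state(); print(s["eef_pos"],np.array(s["ee_rot"]).round(3).tolist(),s["opening"],s["time"],s["force"])
E
```

```text
pics
scene [[393.4424335278722, 0.0, 250.1636977352404], [0.0, 393.4424335278722, 193.14164436719133], [0.0, 0.0, 1.0]] [0.00053899 0.         0.         0.         0.        ] [1037.90525342 -361.05770029  588.37987986] [[0.6257, -0.5126, 0.5879], [0.7797, 0.3896, -0.4902], [0.0222, 0.7651, 0.6435]]
top [[376.17070421788077, 0.0, 251.96049856049174], [0.0, 376.17070421788077, 189.4677792655572], [0.0, 0.0, 1.0]] [-0.09964595  0.          0.          0.          0.        ] [499.30801889  27.68210688 743.0357808 ] [[0.0067, 0.9925, -0.1222], [-0.9998, 0.0046, -0.0172], [-0.0165, 0.1223, 0.9924]]
[226.73722161 608.26945093 229.9960875 ] [[-0.937, 0.349, -0.001], [0.349, 0.937, -0.002], [-0.0, -0.002, -1.0]] 85.11569934054941 0.1 [-0.3763318  -0.12136182  0.06652455]
```

View pics/scene0.png

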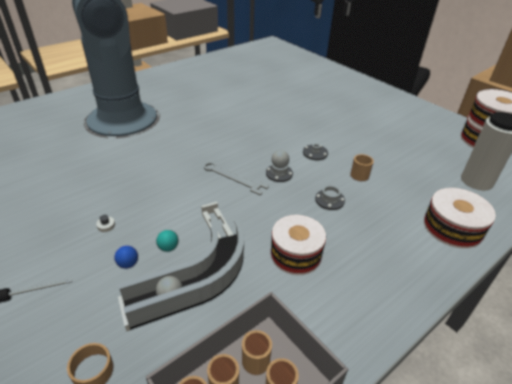

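View pics/top0.png

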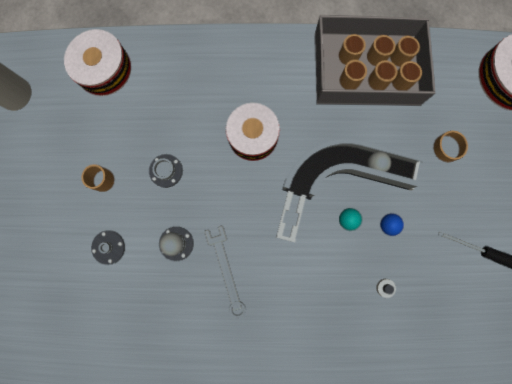

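Top view: the track runs from its back stop at (417,170), through the bend, to the end stop at (288,240). Candidates for the ball:
- Steel ball inside the track at (379,161): chosen.
- Ball already on a stud at (173,243): not it.
- Turquoise ball (350,219) and blue ball (392,225): not it.

Candidates for the cup:
- Wide empty cup at (164,170): chosen.
- Small cup (108,247), ball-bearing stud (173,243) and the loose brown cups and rings: not it.

I'll check both choices in close crops.

Run:
```python
import cv2, numpy as np
im=cv2.imread("pics/top0.png")
a=cv2.resize(im[130:250,270:430],None,fx=5,fy=5,interpolation=cv2.INTER_CUBIC)
cv2.imwrite("pics/crop_track.png",a)
b=cv2.resize(im[145:270,80:205],None,fx=4.8,fy=4.8,interpolation=cv2.INTER_CUBIC)
cv2.imwrite("pics/crop_stud.png",b)
```

```text
(no output)
```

View pics/crop_track.png

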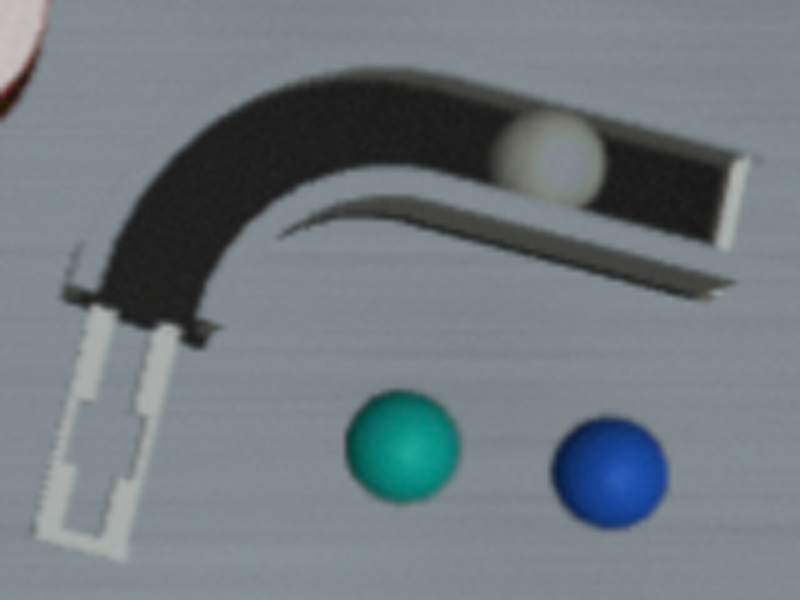

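View pics/crop_stud.png

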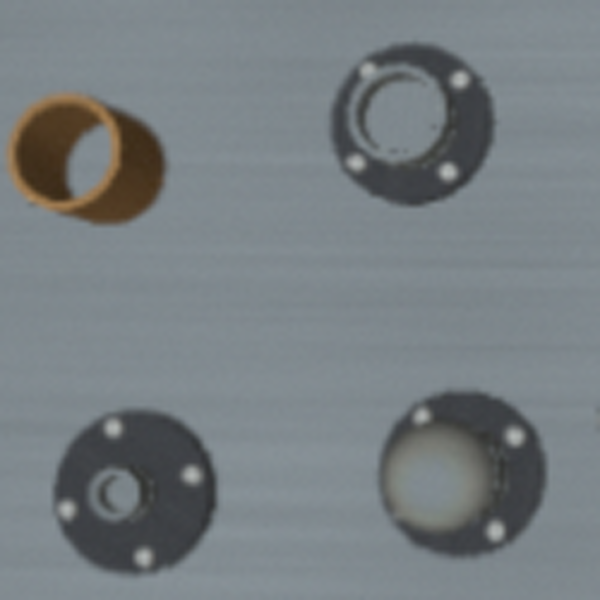

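The crops confirm both choices: steel ball in the track at crop (550,160), and the wide cup at crop (402,115), clearly bigger than the small one at (118,492). Next I fit the track pose and the cup position.

```bash
cat > h.py <<'E'
from workcell import *
import cv2, numpy as np
from scipy.optimize import least_squares
def ray(c,uv):
    p=cv2.undistortPoints(np.array([[uv]],float),np.array(c["K"]),np.array(c["distortion"]))[0,0]
    return np.array(c["attitude"])@np.array([p[0],-p[1],-1])
def back(c,uv,z):
    d=ray(c,uv);o=np.array(c["xyz"]);return (o+d*(z-o[2])/d[2])
def proj(c,P):
    q=(np.array(P,float)-np.array(c["xyz"]))@np.array(c["attitude"])*[1,-1,-1]
    return cv2.projectPoints(q.reshape(-1,1,3),np.zeros(3),np.zeros(3),np.array(c["K"]),np.array(c["distortion"]))[0][:,0]
def T(p,P):
    P=np.atleast_2d(np.array(P,float));c,s=np.cos(p[2]),np.sin(p[2])
    return np.c_[p[0]+c*P[:,0]-s*P[:,1],p[1]+s*P[:,0]+c*P[:,1],P[:,2]]
E
python3 - <<'E'
from h import *
c=capture("top")
C=lambda u,v:((u+.5)/5-.5+270,(v+.5)/5-.5+130)
S=lambda u,v:((u+.5)/4.8-.5+80,(v+.5)/4.8-.5+145)
notch=[C(80,400),C(140,412),C(68,465),C(128,480)]
seat=np.mean([back(c,n,10) for n in notch],0)
L=[(76,50,C(450,173)),(76,50,C(650,224)),(65,50,C(450,209)),(65,50,C(680,271)),(65,0,C(450,229)),(65,0,C(650,288))]
B=back(c,C(732,200),18)
ball=back(c,C(550,160),32)
def inv(p,w):
    co,s=np.cos(p[2]),np.sin(p[2]);d=w[:2]-p[:2];return np.array([co*d[0]+s*d[1],-s*d[0]+co*d[1]])
def f(p):
    r=[inv(p,back(c,uv,z))[0]-x for x,z,uv in L]
    return np.r_[r,2*(inv(p,seat)-[-50,95]),(inv(p,B)[1]+122)]
r=least_squares(f,[550,-100,.2]);p=r.x
print(p,np.degrees(p[2]),r.fun.round(1)); print("seat",seat,T(p,[-50,95,0]),"ball",ball,inv(p,ball))
cup=back(c,S(402,115),30); fl=back(c,S(413,124),8); print("cup rim",cup,"flange",fl)
np.save("p.npy",p)
a=np.linspace(0,np.pi/2,12)
im=cv2.resize(c["pixels"][120:260,265:435],None,fx=4.5,fy=4.5,interpolation=cv2.INTER_CUBIC)
def line(P,col):
    q=(proj(c,T(p,P))-[265,120]+.5)*4.5-.5
    cv2.polylines(im,[np.round(q).astype(int)],False,col,1)
for rr in (76,114,65,125):
    line([(rr,-120,50)]+[(rr*np.cos(t),rr*np.sin(t),50) for t in a],(0,0,255) if rr in(76,114) else (0,255,0))
for y in(81,87,103,109,77,113): line([(0,y,10),(-88,y,10)],(255,0,255))
line([(65,-120,0),(65,0,0)],(255,0,0))
cv2.imwrite("pics/ov.png",im)
E
```

```text
[ 5.59934983e+02 -1.39565210e+02 -2.53550448e-01] -14.527370562872402 [ 0.9  1.6 -1.5 -1.9  2.4 -0.  -0.7  0.4 -0.7]
seat [535.08106759 -34.8037447   10.        ] [[535.36362164 -35.06043392   0.        ]] ball [ 642.35026614 -206.70699488   32.        ] [ 96.62230573 -44.32186997]
cup rim [627.21050956 212.43475961  30.        ] flange [627.35502692 213.33421274   8.        ]
```

View pics/ov.png

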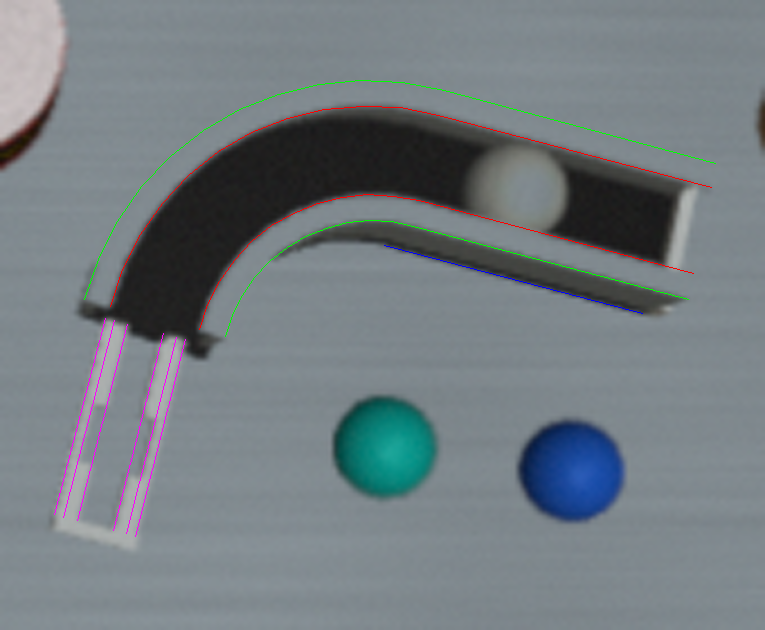

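The overlay fits the track within 1–2 mm. The seat is near (535,-35) and the cup near (627,213). I'll rotate to align with the track, shut the fingers and travel to a point above the slot behind the ball.

Request:
{"name": "drive_tool", "arguments": {"rows": [[[0,0,0],-0.69,-1],[[-0.8,-0.97,0],0,-1],[[-0.8,-0.97,0],0,-1],[[-0.8,-0.97,0],0,-1],[[-0.8,-0.97,0],0,-1],[[-0.8,-0.97,0],0,-1],[[-0.8,-0.97,0],0,-1],[[-0.8,-0.97,0],0,-1],[[-0.8,-0.97,0],0,-1],[[-0.8,-0.97,0],0,-1],[[-0.8,-0.97,0],0,-1],[[-0.8,-0.97,0],0,-1]]}}

```text
time: 1.35
eef_pos: [373.3, 294.2, 231.0]
ee_rot: [[-0.968, 0.25, -0.0], [0.25, 0.968, -0.0], [0.0, -0.0, -1.0]]
force: [0.1, -0.5, -0.2]
opening: -0.1
gripper_force: 0.0
```

Request:
{"name": "drive_tool", "arguments": {"rows": [[[-0.8,-0.97,0],0,-1],[[-0.8,-0.97,0],0,-1],[[-0.8,-0.97,0],0,-1],[[-0.8,-0.97,0],0,-1],[[-0.8,-0.97,0],0,-1],[[-0.8,-0.97,0],0,-1],[[-0.8,-0.97,0],0,-1],[[-0.8,-0.97,0],0,-1],[[-0.8,-0.97,0],0,-1],[[-0.8,-0.97,0],0,-1],[[-0.8,-0.97,0],0,-1],[[-0.8,-0.97,0],0,-1]]}}

```text
time: 2.55
eef_pos: [532.7, -47.2, 231.0]
ee_rot: [[-0.968, 0.25, -0.0], [0.25, 0.968, 0.0], [0.0, 0.0, -1.0]]
force: [0.5, 1.1, 0.0]
opening: 0.0
gripper_force: 0.0
```

```bash
cat >> h.py <<'E'
p=np.load("p.npy")
def where():
    s=read_state();R=np.array(s["ee_rot"]);d=np.array(s["eef_pos"])[:2]-p[:2];c,q=np.cos(p[2]),np.sin(p[2])
    h=np.degrees(np.arctan2(R[1,1],R[0,1])-p[2])
    tr=np.array([c*d[0]+q*d[1],-q*d[0]+c*d[1]])
    print("t",round(s["time"],2),"track xy",tr.round(1),"z",round(s["eef_pos"][2],1),"yhead-track",round(h,1),"F",np.round(s["force"],1),"open",round(s["opening"],1),"grip",round(s["gripper_force"],1),"world",np.round(s["eef_pos"],1),"q7",round(s["joint_pos"][6],2))
    return tr,s,R
def go(x,y,z):
    tr,s,R=where();w=np.r_[T(p,[x,y,0])[0,:2],z]
    print("go",[x,y,z],"units",(R.T@(w-np.array(s["eef_pos"]))/25).round(2))
E
python3 -c "
from h import *
go(95,-92,100)"
```

```text
t 2.55 track xy [-49.6  82.6] z 231.0 yhead-track 90.0 F [0.5 1.1 0. ] open 0.0 grip 0.0 world [532.7 -47.2 231. ] q7 1.43
go [95, -92, 100] units [-5.78 -6.99  5.24]
```

The last joint would run out of range following the bend in this orientation, so I'll use the half-turned equivalent.

Request:
{"name": "drive_tool", "arguments": {"rows": [[[-0.8,-0.95,0],0,-1],[[-0.8,-0.95,0],0,-1],[[-0.8,-0.95,0],0,-1],[[-0.8,-0.95,0],0,-1],[[-0.8,-0.95,0],0,-1],[[-0.8,-0.95,0],0,-1],[[-0.8,-0.95,0],0,-1],[[0,0,0.5],1,-1],[[0,0,0.5],1,-1],[[0,0,0.5],1,-1],[[0,0,0.5],1,-1],[[0,0,0.5],1,-1]]}}

```text
time: 3.75
eef_pos: [626.3, -241.8, 167.7]
ee_rot: [[-0.533, 0.846, -0.001], [0.846, 0.533, 0.0], [0.001, -0.0, -1.0]]
force: [-0.8, -0.3, -0.3]
opening: 0.0
gripper_force: 0.0
```

Request:
{"name": "drive_tool", "arguments": {"rows": [[[0,0,0.2],1,-1],[[0,0,0.2],1,-1],[[0,0,0.2],1,-1],[[0,0,0.2],1,-1],[[0,0,0.2],1,-1],[[0,0,0.2],1,-1],[[0,0,0.2],1,-1],[[0,0,0.2],1,-1],[[0,0,0.2],1,-1],[[0,0,0.2],1,-1],[[0,0,0.2],1,-1],[[0,0,0.2],1,-1]]}}

```text
time: 4.95
eef_pos: [626.4, -241.5, 107.9]
ee_rot: [[0.945, 0.327, -0.001], [0.327, -0.945, 0.001], [-0.001, -0.001, -1.0]]
force: [0.4, 0.0, -0.8]
opening: 0.0
gripper_force: 0.0
```

Request:
{"name": "drive_tool", "arguments": {"rows": [[[0,0,0],1,-1],[[0,0,0],1,-1],[[0,0,0],1,-1],[[0,0,0],0.94,-1],[[0,0,0],0,-1],[[0,0,0],0,-1]]}}

```text
time: 5.55
eef_pos: [626.4, -241.8, 108.2]
ee_rot: [[0.969, -0.247, -0.001], [-0.247, -0.969, 0.0], [-0.001, 0.0, -1.0]]
force: [-0.4, -0.4, 0.3]
opening: -0.1
gripper_force: 0.0
```

```bash
python3 -c "
from h import *
go(95,-92,70)
c=capture('scene');im=c['pixels'][200:340,95:275];cv2.imwrite('pics/s1.png',cv2.resize(im,None,fx=4.2,fy=4.2,interpolation=cv2.INTER_CUBIC))"
```

```text
t 5.55 track xy [ 90.  -82.3] z 108.2 yhead-track -89.7 F [-0.4 -0.4  0.3] open -0.1 grip 0.0 world [ 626.4 -241.8  108.2] q7 -0.87
go [95, -92, 70] units [0.2  0.39 1.53]
```

View pics/s1.png

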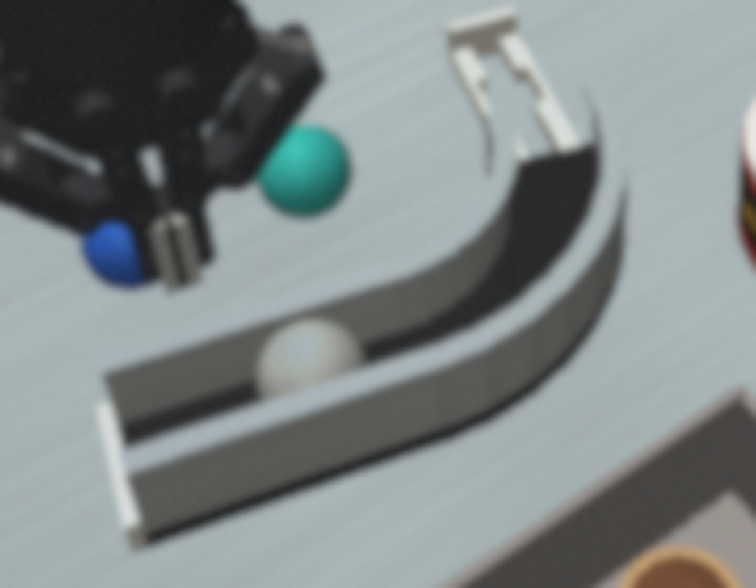

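The scene crop shows the ball at crop (310,360), the empty slot behind it, and the shut fingers at (175,255) above and to the left. I'll lower them behind the ball.

Request:
{"name": "drive_tool", "arguments": {"rows": [[[0.2,0.39,0.5],0,-1],[[0,0,0.5],0,-1],[[0,0,0.5],0,-1],[[0,0,0.3],0,-1],[[0,0,0.3],0,-1],[[0,0,0.3],0,-1],[[0,0,0.3],0,-1],[[0,0,0.3],0,-1],[[0,0,0.3],0,-1],[[0,0,0],0,-1]]}}

```text
time: 6.6
eef_pos: [628.2, -252.2, 24.8]
ee_rot: [[0.968, -0.25, -0.002], [-0.25, -0.968, 0.001], [-0.002, -0.001, -1.0]]
force: [-0.1, -0.2, -0.6]
opening: -0.2
gripper_force: 0.0
```

```bash
python3 -c "
from h import *
go(95,-92,25)"
```

```text
t 6.6 track xy [ 94.3 -91.9] z 24.8 yhead-track -89.9 F [-0.1 -0.2 -0.6] open -0.2 grip 0.0 world [ 628.2 -252.2   24.8] q7 -0.82
go [95, -92, 25] units [ 0.03  0.   -0.01]
```

Request:
{"name": "drive_tool", "arguments": {"rows": [[[0.03,-0.16,0],0,-1],[[0,-0.2,0],0,-1],[[0,-0.2,0],0,-1],[[0,-0.24,0],0,-1],[[0,-0.24,0],0,-1],[[0,-0.24,0],0,-1],[[0,-0.24,0],0,-1],[[0,-0.24,0],0,-1],[[0,-0.24,0],0,-1],[[0,-0.24,0],0,-1],[[0,-0.24,0],0,-1],[[0,-0.24,0],0,-1]]}}

```text
time: 7.8
eef_pos: [646.6, -186.6, 26.1]
ee_rot: [[0.968, -0.25, -0.0], [-0.25, -0.968, 0.0], [-0.0, -0.0, -1.0]]
force: [-1.6, -3.0, 4.0]
opening: -0.1
gripper_force: 1.8
```

```bash
python3 -c "
from h import *
where()
c=capture('top');im=c['pixels'][120:260,265:435];cv2.imwrite('pics/t1.png',cv2.resize(im,None,fx=3,fy=3,interpolation=cv2.INTER_CUBIC))"
```

```text
t 7.8 track xy [ 95.7 -23.8] z 26.1 yhead-track -89.9 F [-1.6 -3.   4. ] open -0.1 grip 1.8 world [ 646.6 -186.6   26.1] q7 -0.91
```

View pics/t1.png

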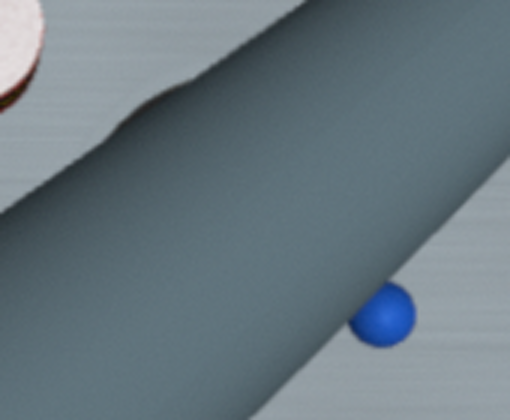

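Top view is blocked by the arm. The 3 N contact force shows the ball is being pushed. I'll continue into the bend.

Request:
{"name": "drive_tool", "arguments": {"rows": [[[0,-0.24,0.03],0,-1],[[0,-0.24,0],-0.35,-1],[[0.01,-0.24,0],-0.35,-1],[[0.02,-0.24,0],-0.42,-1],[[0.02,-0.24,0],-0.42,-1],[[0.02,-0.24,0],-0.42,-1],[[0.02,-0.24,0],-0.42,-1]]}}

```text
time: 8.55
eef_pos: [654.5, -146.1, 25.6]
ee_rot: [[0.994, 0.106, 0.0], [0.106, -0.994, -0.001], [0.0, 0.001, -1.0]]
force: [-0.5, -2.5, 3.4]
opening: -0.1
gripper_force: 2.1
```

```bash
cat >> h.py <<'E'
def pol():
    tr,s,R=where(); print("r",np.hypot(*tr).round(1),"theta",np.degrees(np.arctan2(tr[1],tr[0])).round(1),"F tool",(R.T@np.array(s["force"])).round(1))
E
python3 -c "
from h import *
pol()
c=capture('scene');im=c['pixels'][170:340,95:275];cv2.imwrite('pics/s2.png',cv2.resize(im,None,fx=3.5,fy=3.5,interpolation=cv2.INTER_CUBIC))"
```

```text
t 8.55 track xy [93.2 17.4] z 25.6 yhead-track -69.4 F [-0.5 -2.5  3.4] open -0.1 grip 2.1 world [ 654.5 -146.1   25.6] q7 -0.64
r 94.8 theta 10.6 F tool [-0.8  2.5 -3.4]
```

View pics/s2.png

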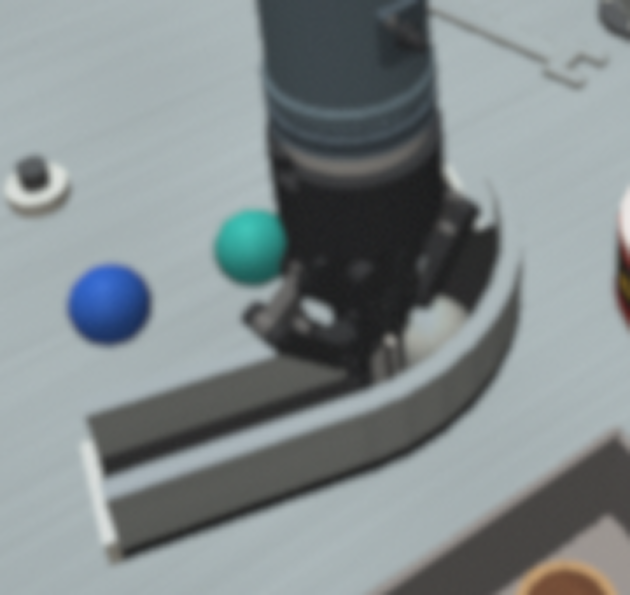

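The ball (crop (435,330)) sits right ahead of the fingers in the bend. Continuing.

Request:
{"name": "drive_tool", "arguments": {"rows": [[[0.03,-0.24,0],-0.42,-1],[[0.03,-0.24,0],-0.42,-1],[[0.03,-0.24,0],-0.42,-1],[[0.03,-0.24,0],-0.42,-1],[[0.03,-0.24,0],-0.42,-1],[[0.03,-0.24,0],-0.42,-1],[[0.03,-0.24,0],-0.42,-1],[[0.03,-0.24,0],-0.42,-1]]}}

```text
time: 9.4
eef_pos: [646.0, -99.1, 26.0]
ee_rot: [[0.82, 0.573, 0.003], [0.573, -0.82, -0.001], [0.002, 0.002, -1.0]]
force: [1.1, -2.5, 2.5]
opening: 0.1
gripper_force: 2.3
```

```bash
python3 -c "
from h import *
pol()"
```

```text
t 9.4 track xy [73.1 60.8] z 26.0 yhead-track -40.5 F [ 1.1 -2.5  2.5] open 0.1 grip 2.3 world [646.  -99.1  26. ] q7 -0.25
r 95.1 theta 39.7 F tool [-0.5  2.7 -2.5]
```

Request:
{"name": "drive_tool", "arguments": {"rows": [[[0.03,-0.24,0],-0.42,-1],[[0.03,-0.24,0],-0.42,-1],[[0.03,-0.24,0],-0.42,-1],[[0.03,-0.24,0],-0.42,-1],[[0.03,-0.24,0],-0.42,-1],[[0.03,-0.24,0],-0.42,-1],[[0.03,-0.24,0],-0.42,-1]]}}

```text
time: 10.1
eef_pos: [620.9, -65.8, 26.5]
ee_rot: [[0.497, 0.868, 0.005], [0.868, -0.497, -0.0], [0.002, 0.004, -1.0]]
force: [2.5, -2.4, 2.4]
opening: -0.0
gripper_force: 2.1
```

```bash
python3 -c "
from h import *
pol()
c=capture('scene');im=c['pixels'][170:340,95:275];cv2.imwrite('pics/s3.png',cv2.resize(im,None,fx=3.5,fy=3.5,interpolation=cv2.INTER_CUBIC))"
```

```text
t 10.1 track xy [40.5 86.7] z 26.5 yhead-track -15.2 F [ 2.5 -2.4  2.4] open -0.0 grip 2.1 world [620.9 -65.8  26.5] q7 0.11
r 95.7 theta 64.9 F tool [-0.8  3.4 -2.4]
```

View pics/s3.png

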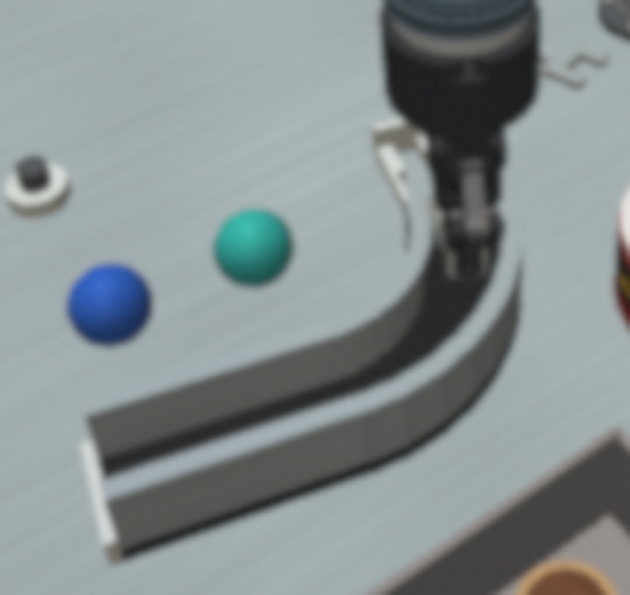

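The fingers are in the bend's last part (crop (470,265)), and the ball is just leaving the bend, hidden behind the gripper. I'll square the pusher to the gap before pushing on.

Request:
{"name": "drive_tool", "arguments": {"rows": [[[0.02,-0.11,0.03],-0.6,-1],[[0.02,-0.11,0.02],-0.6,-1],[[0.02,-0.11,0],-0.55,-1],[[0.06,-0.2,0],0,-1],[[0.05,-0.2,0],0,-1],[[0.04,-0.2,0],0,-1]]}}

```text
time: 10.75
eef_pos: [598.3, -53.2, 24.0]
ee_rot: [[0.257, 0.966, 0.001], [0.966, -0.257, 0.0], [0.0, 0.001, -1.0]]
force: [2.8, -1.0, 2.7]
opening: -0.1
gripper_force: 1.7
```

```bash
python3 -c "
from h import *
pol()
c=capture('scene');cv2.imwrite('pics/s4.png',c['pixels'])"
```

```text
t 10.75 track xy [15.4 93.2] z 24.0 yhead-track -0.4 F [ 2.8 -1.   2.7] open -0.1 grip 1.7 world [598.3 -53.2  24. ] q7 0.32
r 94.5 theta 80.6 F tool [-0.2  2.9 -2.7]
```

Request:
{"name": "drive_tool", "arguments": {"rows": [[[0.03,-0.2,0],0,-1],[[0.02,-0.2,0],0,-1],[[0.01,-0.16,0],0,-1],[[0,-0.14,0],0,-1],[[0,-0.12,0],0,-1],[[0,-0.1,0],0,-1]]}}

```text
time: 11.4
eef_pos: [573.6, -45.9, 23.1]
ee_rot: [[0.256, 0.967, -0.005], [0.967, -0.256, 0.001], [-0.0, -0.005, -1.0]]
force: [-0.1, 0.5, 0.0]
opening: -0.1
gripper_force: 0.0
```

```bash
python3 -c "
from h import *
pol()
c=capture('scene');print(proj(c,T(p,[[-50,95,27],[-42,95,31]])).round(1))"
```

```text
t 11.4 track xy [-10.3  94.1] z 23.1 yhead-track -0.3 F [-0.1  0.5  0. ] open -0.1 grip 0.0 world [573.6 -45.9  23.1] q7 0.32
r 94.7 theta 96.3 F tool [ 0.5 -0.2 -0. ]
[[215.1 214.8]
 [216.4 215.8]]
```

The contact force has gone, so the ball has left the pusher, presumably into the seat. I'll back off, rise, and turn to the grasp orientation while opening.

Request:
{"name": "drive_tool", "arguments": {"rows": [[[0,0.3,0],0,-1],[[0,0,-0.8],0,-1],[[0,0,-1],0,-1],[[0,0,-1],0,-1],[[0,0,-1],1,-1],[[0,0,-0.5],1,-1],[[0,0,0],1,-1],[[0,0,0],1,-1],[[0,0,0],1,-1],[[0,0,0],1,-1],[[0,0,0],1,-1],[[0,0,0],1,1]]}}

```text
time: 12.65
eef_pos: [583.9, -48.4, 133.1]
ee_rot: [[0.994, 0.106, 0.001], [0.106, -0.994, 0.0], [0.001, -0.0, -1.0]]
force: [0.7, -0.1, 0.2]
opening: 13.1
gripper_force: 0.0
```

Request:
{"name": "drive_tool", "arguments": {"rows": [[[0,0,0],1,1],[[0,0,0],1,1],[[0,0,0],0.47,1],[[0,0,0],0,1],[[0,0,0],0,1]]}}

```text
time: 13.15
eef_pos: [583.9, -48.5, 132.5]
ee_rot: [[0.967, -0.254, 0.0], [-0.254, -0.967, -0.0], [0.0, -0.0, -1.0]]
force: [-0.3, -0.9, -0.8]
opening: 84.6
gripper_force: 0.0
```

```bash
python3 -c "
from h import *
go(-50,95,90)
c=capture('scene');q=proj(c,T(p,[[-50,95,27]]))[0];print(q)
cv2.imwrite('pics/s5.png',c['pixels'])
u,v=int(q[0]),int(q[1])
im=c['pixels'][v-45:v+45,u-60:u+60];cv2.imwrite('pics/s5c.png',cv2.resize(im,None,fx=6,fy=6,interpolation=cv2.INTER_CUBIC))
g=cv2.cvtColor(c['pixels'],cv2.COLOR_BGR2GRAY)[v-18:v+19:2,u-18:u+19:2];print(g)"
```

```text
t 13.15 track xy [ 0.3 94.2] z 132.5 yhead-track -90.2 F [-0.3 -0.9 -0.8] open 84.6 grip 0.0 world [583.9 -48.5 132.5] q7 -1.11
go [-50, 95, 90] units [-2.01 -0.03  1.7 ]
[215.0985754 214.7880243]
[[177 177 177 176 175 174 175 176 176 175 175 174 175 175 175 175 174 175
  175]
 [178 176 175 174 175 177 176 177 176 175 175 176 176 175 175 174 175 174
  175]
 [175 175 176 176 177 177 176 175 177 179 178 176 176 175 174 175 175 174
  172]
 [176 177 178 177 177 178 182 188 193 195 184 175 174 174 175 174 173 171
  171]
 [179 178 179 186 191 195 195 189 179 163 157 169 174 174 173 171 170 171
  174]
 [176 173 176 184 174 158 151 159 163 164 165 164 162 168 169 170 173 173
  173]
 [175 174 150 125 116 127 155 166 167 168 169 164 153 151 168 173 173 172
  174]
 [178 176 150 121 127 146 161 167 167 169 166 162 151 136 150 171 174 174
  175]
 [177 174 159 167 173 151 159 163 166 165 161 155 143 127 128 167 174 174
  174]
 [177 177 166 169 167 142 150 156 159 158 153 142 131 116 114 162 174 174
  174]
 [179 178 170 153 146 127 137 142 145 146 139 127 118 104 105 162 174 174
  173]
 [175 174 172 159 128 108 119 123 125 123 118 110 102  92 114 165 173 172
  173]
 [174 174 174 168 135  96  98 103 105 104 101  96  91  98 150 172 173 173
  170]
 [174 174 172 173 161 118 102  92  91  91  91  88  90 127 190 181 172 172
  166]
 [173 173 175 176 172 150 158 132 101  93  94 106 134 180 210 196 175 172
  168]
 [176 176 175 174 174 162 162 178 157 144 146 160 164 183 213 209 185 172
  171]
 [176 175 174 174 174 170 150 160 172 171 172 171 167 157 199 214 201 176
  173]
 [174 173 173 173 173 173 159 149 171 172 173 173 171 155 169 211 212 188
  173]
 [173 173 173 173 174 174 165 139 167 173 179 177 170 166 148 194 214 204
  176]]
```

```bash
python3 -c "
from h import *
c=capture('scene');t=capture('top')
def inv(w):
    d=w[:2]-p[:2];co,s=np.cos(p[2]),np.sin(p[2]);return np.round([co*d[0]+s*d[1],-s*d[0]+co*d[1]],1)
print('ball',inv(back(c,(216.2,215.5),27)))
g=cv2.cvtColor(c['pixels'][190:240,190:245],cv2.COLOR_BGR2GRAY);g=cv2.resize(g,None,fx=4,fy=4,interpolation=cv2.INTER_CUBIC)
h=cv2.HoughCircles(g,cv2.HOUGH_GRADIENT,1,40,param1=80,param2=12,minRadius=32,maxRadius=50)
print(None if h is None else [((x+.5)/4-.5+190,(y+.5)/4-.5+190,r/4) for x,y,r in h[0][:3]])
# wide cup seen by scene cam: predicted rim centre/flange
print(proj(c,[[627.2,212.9,30],[627.2,212.9,0]]))
cv2.imwrite('pics/full5.png',c['pixels'])
q=cv2.cvtColor(c['pixels'],cv2.COLOR_BGR2GRAY)
m=(q[180:216,308:352]<110).astype(np.uint8);ys,xs=np.where(m);print('dark flange extents',xs.min()+308,xs.max()+308,ys.min()+180,ys.max()+180)
"
```

```text
ball [-47.1  96.3]
[(np.float32(215.5), np.float32(214.25), np.float32(10.875)), (np.float32(228.5), np.float32(226.25), np.float32(9.575))]
[[329.60284609 190.06697533]
 [327.61021288 200.1519273 ]]
dark flange extents 316 343 187 209
```

The ball is in the seat (Hough circle at (215.5,214.3) against a predicted (215.1,214.8)). Descending to grasp.

Request:
{"name": "drive_tool", "arguments": {"rows": [[[-0.7,-0.03,0],0,1],[[-0.7,0,0],0,1],[[-0.61,0,0.3],0,1],[[0,0,0.7],0,1],[[0,0,0.7],0,1],[[0,0,0.7],0,1],[[0,0,0.7],0,1],[[0,0,0.5],0,1],[[0,0,0.5],0,1],[[0,0,0.5],0,1],[[0,0,0.3],0,1],[[0,0,0.1],0,1]]}}

```text
time: 14.5
eef_pos: [534.8, -34.9, 5.9]
ee_rot: [[0.967, -0.256, -0.001], [-0.256, -0.967, 0.0], [-0.001, 0.0, -1.0]]
force: [0.2, 0.5, 0.7]
opening: 85.4
gripper_force: 0.0
```

```bash
python3 -c "
from h import *
go(-50,95,6)"
```

```text
t 14.5 track xy [-50.6  95. ] z 5.9 yhead-track -90.3 F [0.2 0.5 0.7] open 85.4 grip 0.0 world [534.8 -34.9   5.9] q7 -0.99
go [-50, 95, 6] units [ 0.02  0.   -0.  ]
```

Request:
{"name": "drive_tool", "arguments": {"rows": [[[0,0,0],0,-1],[[0,0,0],0,-1],[[0,0,0],0,-1],[[0,0,0],0,-1],[[0,0,0],0,-1],[[0,0,0],0,-1],[[0,0,0],0,-1],[[0,0,0],0,-1]]}}

```text
time: 15.3
eef_pos: [536.1, -35.0, 7.4]
ee_rot: [[0.967, -0.256, 0.002], [-0.256, -0.967, 0.0], [0.002, -0.0, -1.0]]
force: [0.3, 0.2, 5.5]
opening: 41.5
gripper_force: 60.3
```

Gripped (60 N, 41.5 mm). Lifting slowly.

Request:
{"name": "drive_tool", "arguments": {"rows": [[[0,0,-0.2],0,-1],[[0,0,-0.2],0,-1],[[0,0,-0.3],0,-1],[[0,0,-0.5],0,-1],[[0,0,-0.8],0,-1],[[0,0,-1],0,-1],[[0,0,-1],0,-1],[[0,0,0],0,-1],[[0,0,0],0,-1]]}}

```text
time: 16.2
eef_pos: [535.2, -34.7, 106.9]
ee_rot: [[0.967, -0.256, 0.001], [-0.256, -0.967, 0.001], [0.0, -0.001, -1.0]]
force: [-0.2, -0.0, -3.9]
opening: 41.2
gripper_force: 61.3
```

```bash
python3 -c "
from h import *
tr,s,R=where()
print('to cup', (R.T@(np.array([627.3,212.9,100])-s['eef_pos'])/25).round(2))
t=capture('scene');g=cv2.cvtColor(t['pixels'],cv2.COLOR_BGR2GRAY)
w=np.array(s['eef_pos'])+[0,0,19];q=proj(t,[w])[0];print('hold pt px',q);u,v=np.round(q).astype(int);print(g[v-18:v+19:3,u-24:u+25:3])
cv2.imwrite('pics/hold.png',t['pixels'])
"
```

```text
t 16.2 track xy [-50.3  95.3] z 106.9 yhead-track -90.3 F [-0.2 -0.  -3.9] open 41.2 grip 61.3 world [535.2 -34.7 106.9] q7 -1.08
to cup [  1.03 -10.52   0.29]
hold pt px [213.38074866 176.95268206]
[[155 167 118  41  44  33  64 154 169 169 168 119  32  30  44  42  35]
 [107 161  90  35  36  34  86 146 162 167 169 154  45  32  32  47  74]
 [ 41  74  57  44  34  41 110 140 152 162 165 108  37  33  53 145 168]
 [ 32  35  44  40  32  72 158 165 167 166 155  96  63 105  89 169 169]
 [ 40  35  32  34  35 109 161 165 167 163 152 118  47  85  90 167 171]
 [105 108  95  33  66 116 155 160 160 154 138 118  63  83  92 167 168]
 [169 167 134  34  72  91 137 144 146 133 120 102  66  84  86 165 170]
 [169 170 140  35  68  85 112 117 114 108  99  87  56  93 139 135 147]
 [171 171 160  62  66  82  87  94  94  92  86  96 117 130 171 170 155]
 [171 172 172 125  71  85 105  87  84  84 101 154 170 170 171 171 170]
 [173 172 172 170 148 127 168 162 147 153 165 171 172 172 171 172 173]
 [173 173 174 175 174 173 174 173 171 170 173 172 171 172 173 173 172]
 [174 175 175 175 176 175 172 172 173 174 173 172 173 173 173 172 172]]
```

Request:
{"name": "drive_tool", "arguments": {"rows": [[[0.05,-0.5,0],0,-1],[[0.1,-1,0],0,-1],[[0.1,-1,0],0,-1],[[0.1,-1,0],0,-1],[[0.1,-1,0],0,-1],[[0.1,-1,0],0,-1],[[0.1,-1,0],0,-1],[[0.1,-1,0],0,-1],[[0.1,-1,0],0,-1],[[0.1,-1,0],0,-1],[[0.08,-0.7,0],0,-1],[[0,-0.3,0],0,-1]]}}

```text
time: 17.45
eef_pos: [627.0, 215.9, 105.0]
ee_rot: [[0.968, -0.251, -0.002], [-0.251, -0.968, 0.0], [-0.002, 0.0, -1.0]]
force: [0.3, 0.1, -3.5]
opening: 41.5
gripper_force: 61.3
```

Request:
{"name": "drive_tool", "arguments": {"rows": [[[0,0,0],0,-1],[[0,0,0],0,-1]]}}

```text
time: 17.65
eef_pos: [626.7, 210.5, 106.4]
ee_rot: [[0.966, -0.258, -0.001], [-0.258, -0.966, -0.002], [-0.001, 0.002, -1.0]]
force: [-0.1, -0.2, -3.7]
opening: 41.6
gripper_force: 61.3
```

```bash
python3 -c "
from h import *
tr,s,R=where()
print('to cup', (R.T@(np.array([627.3,212.9,26])-s['eef_pos'])/25).round(2))
t=capture('scene');u,v=330,180;cv2.imwrite('pics/cup1.png',cv2.resize(t['pixels'][v-80:v+45,u-80:u+80],None,fx=4.5,fy=4.5,interpolation=cv2.INTER_CUBIC))
g=cv2.cvtColor(t['pixels'],cv2.COLOR_BGR2GRAY)
print(g[180:214:2,308:352:2])
"
```

```text
t 17.65 track xy [-23.2 355.6] z 106.4 yhead-track -90.4 F [-0.1 -0.2 -3.7] open 41.6 grip 61.3 world [626.7 210.5 106.4] q7 -1.53
to cup [ 0.   -0.1   3.22]
[[165 164 165 164 165 165 167 167 167 167 168 167 166 165 166 167 168 168
  168 167 168 167]
 [163 164 163 165 166 167 167 167 167 167 166 165 165 167 167 168 166 167
  166 166 167 168]
 [163 163 165 166 166 166 166 166 165 164 163 162 164 166 165 166 167 165
  166 167 169 168]
 [164 166 165 165 164 165 165 165 162 145 131 128 135 147 160 165 165 167
  168 168 167 167]
 [164 164 164 164 164 164 162 159 141 100  91  92  92 100 124 154 167 168
  167 166 167 166]
 [163 164 164 163 163 153 133 131 126 114 127 129 122 105  93 127 162 165
  166 165 166 166]
 [163 163 163 162 150 117  92 102 138 156 162 163 161 151 123 120 149 160
  165 165 165 165]
 [163 163 162 158 138 146 105  91 109 140 156 162 164 163 153 135 114 132
  159 165 164 164]
 [163 163 162 150 123 143 103  92  85  93 111 130 138 137 125 104  92 108
  143 164 163 163]
 [164 165 163 141  94  92  87  88  87  85  85  88  90  89  87  91 114 152
  143 159 163 163]
 [165 165 164 143  88  85  87  86  88  94  91  88  88  90  92  88 101 128
  127 156 162 162]
 [165 165 165 156 104  78  86  85  85  88  97 102  95  96  90  86  86  89
  117 157 164 165]
 [165 166 167 166 145  90  73  83  86  91 135 150  99  87  86  87  86  87
  133 163 165 164]
 [167 168 166 165 162 140  93  67  74  82 116 126  91  85  83  81  76 102
  154 164 165 163]
 [168 165 164 163 163 162 150 120  91  77  71  70  70  71  71  81 111 150
  163 166 163 163]
 [165 164 163 164 166 167 167 163 154 141 127 121 122 124 130 146 159 165
  166 165 162 163]
 [164 164 166 166 168 168 168 166 165 165 165 166 167 166 165 167 167 166
  165 164 161 162]]
```

```bash
python3 -c "
from h import *
tr,s,R=where()
c=capture('scene');g=cv2.cvtColor(c['pixels'],cv2.COLOR_BGR2GRAY).astype(int)
sub=np.zeros(g.shape,np.uint8);sub[182:216,308:354]=(g[182:216,308:354]<145)
n,l,st,_=cv2.connectedComponentsWithStats(sub);k=1+np.argmax(st[1:,4])
def cen(h):
    m=cv2.moments(h.astype(np.float32));return np.array([m['m10'],m['m01']])/m['m00'],m['m00']
obs=cen(cv2.convexHull(np.argwhere(l==k)[:,::-1].astype(np.float32)))
a=np.linspace(0,2*np.pi,60)
def model(x,y):
    P=np.vstack([np.c_[x+r*np.cos(a),y+r*np.sin(a),0*a+z] for r,z in((34,0),(34,8),(20.5,30))])
    return cen(cv2.convexHull(proj(c,P).astype(np.float32)))
print(obs,model(627.3,212.9))
r=least_squares(lambda q:model(*q)[0]-obs[0],[627,213],diff_step=1e-3);print('cup from scene',r.x)
b=np.array(s['eef_pos'])+[0,0,20];q=proj(c,[b])[0];print('ball pred',q)
u,v=np.round(q).astype(int);G=cv2.resize(g[v-22:v+23,u-25:u+26].astype(np.uint8),None,fx=4,fy=4,interpolation=cv2.INTER_CUBIC)
h=cv2.HoughCircles(G,cv2.HOUGH_GRADIENT,1,10,param1=80,param2=10,minRadius=30,maxRadius=48)
print(None if h is None else [((x+.5)/4-.5+u-25,(y+.5)/4-.5+v-22,r/4) for x,y,r in h[0][:4]])
print(g[v-14:v+15:2,u-18:u+19:2])
"
```

```text
t 17.7 track xy [-23.  355.1] z 106.7 yhead-track -90.5 F [ 0.2 -0.3 -4.3] open 41.2 grip 61.3 world [626.8 209.9 106.7] q7 -1.53
(array([329.67764298, 198.63951473]), 577.0) (array([328.21964535, 197.81701601]), 602.3100484826136)
cup from scene [631.27438816 213.42781062]
ball pred [335.55134249 154.72730777]
[(np.float64(342.0), np.float64(151.25), np.float32(11.025)), (np.float64(334.5), np.float64(153.75), np.float32(11.575)), (np.float64(340.5), np.float64(148.25), np.float32(7.675)), (np.float64(340.5), np.float64(154.0), np.float32(9.35))]
[[ 31  30  29  33  41  64  50  36  37  61 132 167 165 138  66  42  32  29
   31]
 [ 33  32  32  40  59  86  47  35  80 127 159 167 149 107  62  35  32  32
   53]
 [ 36  30  31  40  51  56  35  51 126 162 165 164 134  53  37  41  58  51
   96]
 [ 36  28  32  32  35  36  34  74 147 163 163 160 129  61  31  60 103  92
  145]
 [ 56  36  34  31  32  33  45 107 155 162 163 160 149 107  44  43  81 104
  159]
 [ 84  57  34  32  31  40  69 128 158 161 159 155 147 125  70  48  78 120
  166]
 [ 85  71  41  32  36  69  94 123 150 153 151 146 136 121  82  59  81 132
  165]
 [ 86  73  39  33  42  80  88 118 138 141 137 130 120 111  80  66  89 146
  163]
 [ 81  62  36  32  48  84  86 109 118 119 117 112 105  96  73  77 119 158
  150]
 [ 75  59  37  33  57  84  82  92  98 100  99  96  92  83  65 101 151 153
  130]
 [141 120  62  36  63  87  76  83  86  88  89  87  86  94  99 136 161 141
  106]
 [167 160 119  61  71  86  75  79  80  81  83  88 116 146 157 164 162 129
   85]
 [169 170 160 123  95 101 124 122 103 102 113 133 157 166 166 165 161 117
   83]
 [170 169 168 162 144 150 164 163 156 157 159 164 165 166 167 167 157 105
   80]
 [169 168 168 167 168 167 167 166 166 166 166 167 167 167 168 167 145  92
   81]]
```

Scene and top views put the cup at about (631,213) and (627,213), so I aim at (628.5,213). I'll descend to just above contact and then read the side force.

Request:
{"name": "drive_tool", "arguments": {"rows": [[[0.03,-0.14,0],0,-1],[[0,0,0.6],0,-1],[[0,0,0.6],0,-1],[[0,0,0.6],0,-1],[[0,0,0.5],0,-1],[[0,0,0.4],0,-1],[[0,0,0.2],0,-1],[[0,0,0.1],0,-1],[[0,0,0],0,-1],[[0,0,0],0,-1]]}}

```text
time: 18.75
eef_pos: [629.5, 215.4, 32.5]
ee_rot: [[0.967, -0.256, 0.001], [-0.256, -0.967, 0.0], [0.001, -0.0, -1.0]]
force: [0.3, 0.8, -3.8]
opening: 40.9
gripper_force: 61.3
```

```bash
python3 -c "
from h import *
tr,s,R=where()
print('to cup', (R.T@(np.array([628.5,213,25])-s['eef_pos'])/25).round(2), 'tau',np.round(s['ft_torque'],2))
"
```

```text
t 18.75 track xy [-21.7 361.1] z 32.5 yhead-track -90.3 F [ 0.3  0.8 -3.8] open 40.9 grip 61.3 world [629.5 215.4  32.5] q7 -1.5
to cup [-0.01  0.1   0.3 ] tau [-0.06 -0.01 -0.  ]
```

Request:
{"name": "drive_tool", "arguments": {"rows": [[[0,0.09,0],0,-1],[[0,0,0.04],0,-1],[[0,0,0.04],0,-1],[[0,0,0.04],0,-1],[[0,0,0.04],0,-1],[[0,0,0],0,-1]]}}

```text
time: 19.35
eef_pos: [628.5, 213.3, 28.5]
ee_rot: [[0.967, -0.256, 0.0], [-0.256, -0.967, 0.0], [-0.0, -0.0, -1.0]]
force: [-1.7, -0.4, -0.6]
opening: 41.3
gripper_force: 63.3
```

```bash
python3 -c "
from h import *
tr,s,R=where()
print('to cup', (R.T@(np.array([628.5,213,25])-s['eef_pos'])/25).round(2), 'tau',np.round(s['ft_torque'],2))
"
```

```text
t 19.35 track xy [-22.2 358.8] z 28.5 yhead-track -90.3 F [-1.7 -0.4 -0.6] open 41.3 grip 63.3 world [628.5 213.3  28.5] q7 -1.49
to cup [0.   0.01 0.14] tau [0.06 0.3  0.05]
```

Early contact, with a side force toward -x, so the ball sits too far to +x. I'll lift slightly, shift about 3.5 mm toward -x, and descend again.

Request:
{"name": "drive_tool", "arguments": {"rows": [[[0,0,-0.08],0,-1],[[-0.13,0.06,0],0,-1],[[0,0,0.05],0,-1],[[0,0,0.04],0,-1],[[0,0,0.04],0,-1],[[0,0,0],0,-1]]}}

```text
time: 19.95
eef_pos: [626.5, 212.7, 29.1]
ee_rot: [[0.967, -0.256, 0.003], [-0.256, -0.967, 0.001], [0.003, -0.002, -1.0]]
force: [0.1, 0.5, 6.7]
opening: 41.5
gripper_force: 62.2
```

```bash
python3 -c "
from h import *
tr,s,R=where()
print('tau',np.round(s['ft_torque'],2))
"
```

```text
t 19.95 track xy [-23.9 357.7] z 29.1 yhead-track -90.3 F [0.1 0.5 6.7] open 41.5 grip 62.2 world [626.5 212.7  29.1] q7 -1.49
tau [ 0.08  0.28 -0.01]
```

```bash
python3 -c "
from h import *
tr,s,R=where()
F=[];M=[]
c=capture('scene');t=capture('top')
for i in range(4):
    s=read_state();F.append(s['force']);M.append(s['ft_torque']);capture('top')
print(np.mean(F,0).round(2),np.std(F,0).round(2),np.mean(M,0).round(3),np.std(M,0).round(3),s['eef_pos'])
a=cv2.resize(c['pixels'][135:225,280:380],(666,600),interpolation=cv2.INTER_CUBIC)
for z,col in((30,(0,0,255)),(8,(0,255,0))):
  for x,y in((627.3,212.9),):
    th=np.linspace(0,6.3,60);r=20.5 if z==30 else 34
    q=(proj(c,np.c_[x+r*np.cos(th),y+r*np.sin(th),0*th+z])-[280,135]+.5)*[6.66,6.667]-.5
    cv2.polylines(a,[q.round().astype(int)],True,col,1)
cv2.imwrite('pics/fin.png',a)
"
```

```text
t 19.95 track xy [-23.9 357.7] z 29.1 yhead-track -90.3 F [0.1 0.5 6.7] open 41.5 grip 62.2 world [626.5 212.7  29.1] q7 -1.49
[-0.68  0.48  7.32] [0.51 0.4  0.36] [0.04  0.231 0.01 ] [0.026 0.034 0.03 ] [626.48525371 212.7411521   29.10685518]
```

View pics/fin.png

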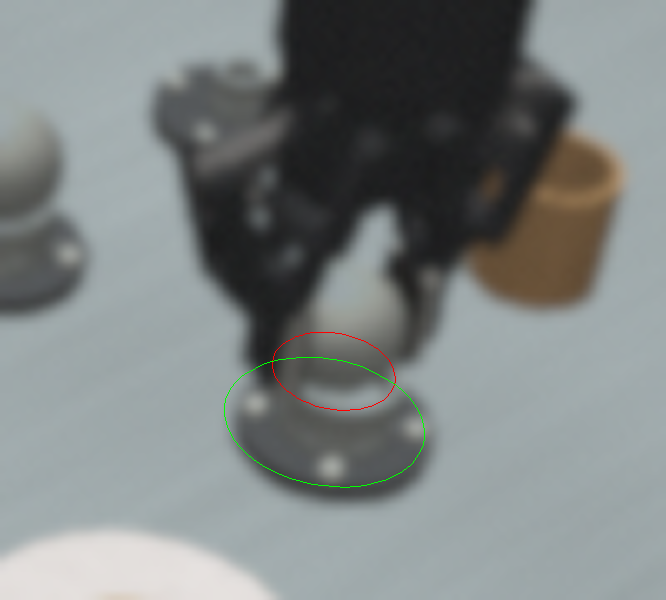

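The crop shows the ball at about (340,320), sitting high and shifted to the back (-x) of the cup, whose rim is at (345,395). Its own scene-based position, (631,213), fits the contact torque and height better, so I'll lift and shift +5 mm in x.

Request:
{"name": "drive_tool", "arguments": {"rows": [[[0,0,-0.14],0,-1],[[0.1,-0.02,0],0,-1],[[0.09,-0.02,0],0,-1],[[0,0,0.06],0,-1],[[0,0,0.04],0,-1],[[0,0,0],0,-1],[[0,0,0],0,-1]]}}

```text
time: 20.95
eef_pos: [629.3, 212.5, 28.4]
ee_rot: [[0.967, -0.256, -0.001], [-0.256, -0.967, 0.001], [-0.001, -0.001, -1.0]]
force: [-4.1, 0.1, 5.5]
opening: 41.8
gripper_force: 65.5
```

```bash
cat >> h.py <<'E'
def avg():
    where();F=[];M=[];P=[]
    for i in range(4):
        capture('top');s=read_state();F.append(s['force']);M.append(s['ft_torque']);P.append(s['eef_pos'])
    print('F',np.mean(F,0).round(2),'M',np.mean(M,0).round(3),'P',np.mean(P,0).round(2))
E
python3 -c "
from h import *
avg()"
```

```text
t 20.95 track xy [-21.2 358.2] z 28.4 yhead-track -90.3 F [-4.1  0.1  5.5] open 41.8 grip 65.5 world [629.3 212.5  28.4] q7 -1.49
F [-3.82  0.72  5.61] M [0.24  0.735 0.048] P [629.29 212.49  28.44]
```

```bash
python3 -c "
from h import *
s=read_state()
c=capture('scene');g=cv2.cvtColor(c['pixels'],cv2.COLOR_BGR2GRAY).astype(int)
K=np.array(c['K']);A=np.array(c['attitude']);O=np.array(c['xyz'])
def ballbox(b):
    d=b-O;L=np.linalg.norm(d);d/=L
    u=np.cross(d,[0,0,1]);u/=np.linalg.norm(u);w=np.cross(u,d);al=np.arcsin(22/L)
    th=np.linspace(0,2*np.pi,200);q=proj(c,[b+L*(np.tan(al)*(np.cos(t)*u+np.sin(t)*w)) for t in th]);return q
def ring(x,y,r,z):
    th=np.linspace(0,2*np.pi,200);return proj(c,np.c_[x+r*np.cos(th),y+r*np.sin(th),0*th+z])
for nm,cx,cy,b in (('seated',629,213,(629,213,44.6)),('high',629,213,(629,213,48.5)),('high -4.8x',631.3,213.4,(626.5,212.7,48.5))):
    q=ballbox(np.array(b,float));print(nm,'ball x',q[:,0].min().round(1),q[:,0].max().round(1),'bottom',q[:,1].max().round(1),'rim in/out front',ring(cx,cy,16.5,30)[:,1].max().round(1),ring(cx,cy,20.5,30)[:,1].max().round(1),'flange bottom',ring(cx,cy,34,0)[:,1].max().round(1),'flange x',ring(cx,cy,34,0)[:,0].min().round(1),ring(cx,cy,34,0)[:,0].max().round(1))
print(g[176:216,324:342:2])
print('row flange',g[201,308:350]); print('ball row',g[184,318:348])
im=cv2.imread('pics/scene0.png',0).astype(int)
# neighbour stud with ball
print('neigh');print(im[150:186,272:288:2])
"
```

```text
seated ball x 321.2 341.4 bottom 195.3 rim in/out front 195.2 196.4 flange bottom 210.6 flange x 313.3 343.3
high ball x 321.4 341.7 bottom 194.0 rim in/out front 195.2 196.4 flange bottom 210.6 flange x 313.3 343.3
high -4.8x ball x 320.5 340.8 bottom 193.4 rim in/out front 195.7 196.9 flange bottom 211.1 flange x 314.1 344.2
[[ 53  37  48 116 157 165 162 115  41]
 [ 43  33  59 134 162 163 160 120  52]
 [ 37  33  74 146 163 165 161 134  72]
 [ 35  36  89 153 164 164 161 144  93]
 [ 35  43 106 156 163 162 159 147 108]
 [ 35  53 119 159 162 160 156 146 115]
 [ 39  64 124 156 160 158 152 141 118]
 [ 49  76 122 152 156 153 146 135 115]
 [ 63  85 119 146 150 146 138 127 109]
 [ 71  88 118 139 143 138 129 119 103]
 [ 77  87 115 130 131 128 120 111  96]
 [ 81  87 107 118 120 116 110 103  88]
 [ 82  85  98 107 107 106 103  96  82]
 [ 85  84  91  98  98  99  95  90  85]
 [ 84  80  85  90  92  92  90  89 105]
 [ 84  76  81  86  87  88  87  96 130]
 [ 86  77  82  84  84  85  91 109 141]
 [ 88  89  95  89  89  95 111 125 132]
 [ 88  99 114 111 108 118 135 133 115]
 [ 86  99 120 128 129 138 140 
[... 1671 characters left out ...]
 [108 109  86  78  77  79  88 109]
 [ 96 114 105  89  85  90 102 113]
 [ 87 103 112 106 103 106 110 102]
 [ 85  88 100 108 110 107 100  85]
 [ 89  80  86  94  96  94  85  77]
 [ 91  82  81  85  85  83  79  77]
 [ 89  85  83  83  82  84  79  79]
 [ 86  86  87  86  85  87  82  77]
 [ 82  86  92  89  89  90  83  79]
 [ 82  87 108  97  88  85  82  81]
 [ 82  96 132 109  86  82  82  82]
 [ 78  98 142 113  84  82  81  79]
 [ 72  88 121 100  81  81  78  77]
 [ 71  73  89  80  75  74  72  67]
 [ 97  74  68  66  66  65  66  76]
 [127 101  85  78  77  78  86 107]
 [148 132 120 115 113 114 122 138]
 [155 150 146 143 142 144 147 153]
 [155 156 155 155 155 155 158 158]
 [157 156 156 157 158 158 158 158]]
```

All three contacts support the tool almost vertically at about rim height (TCP near 29 mm). So the fingertips, toed in to 41.5 mm by the grip, are probably landing on the cup rim. I won't drop the ball 4 mm. I'll put it back in the exit seat and regrip nearer the tips.

Request:
{"name": "drive_tool", "arguments": {"rows": [[[0,0,-0.3],0,-1],[[0,0,-0.7],0,-1],[[0,0,-0.9],0,-1],[[0,0,-0.9],0,-1],[[0,0,-0.3],0,-1],[[0,0,0],0,-1],[[0,0,0],0,-1]]}}

```text
time: 21.9
eef_pos: [629.3, 212.6, 104.9]
ee_rot: [[0.967, -0.256, -0.001], [-0.256, -0.967, 0.001], [-0.001, -0.0, -1.0]]
force: [-0.2, -0.2, -4.2]
opening: 41.6
gripper_force: 61.3
```

```bash
python3 -c "
from h import *
avg()
go(-50,95,100)"
```

```text
t 21.9 track xy [-21.2 358.3] z 104.9 yhead-track -90.3 F [-0.2 -0.2 -4.2] open 41.6 grip 61.3 world [629.3 212.6 104.9] q7 -1.53
F [-0.19 -0.02 -3.81] M [ 0.001 -0.014  0.015] P [628.72 212.52 103.79]
t 22.1 track xy [-21.7 358. ] z 103.7 yhead-track -90.3 F [-0.  -0.4 -3.6] open 41.4 grip 61.3 world [628.8 212.4 103.7] q7 -1.53
go [-50, 95, 100] units [-1.08 10.52  0.16]
```

Request:
{"name": "drive_tool", "arguments": {"rows": [[[-0.05,0.5,0],0,-1],[[-0.1,1,0],0,-1],[[-0.1,1,0],0,-1],[[-0.1,1,0],0,-1],[[-0.1,1,0],0,-1],[[-0.1,1,0],0,-1],[[-0.1,1,0],0,-1],[[-0.1,1,0],0,-1],[[-0.1,1,0],0,-1],[[-0.1,1,0],0,-1],[[-0.1,0.7,0],0,-1],[[-0.03,0.32,0],0,-1]]}}

```text
time: 23.3
eef_pos: [533.9, -38.3, 105.0]
ee_rot: [[0.965, -0.261, -0.001], [-0.261, -0.965, -0.001], [-0.001, 0.001, -1.0]]
force: [0.2, -0.9, -4.0]
opening: 41.6
gripper_force: 61.3
```

Request:
{"name": "drive_tool", "arguments": {"rows": [[[0,0,0.3],0,-1],[[0,0,0.6],0,-1],[[0,0,0.6],0,-1],[[0,0,0.4],0,-1],[[0,0,0],0,-1],[[0,0,0],0,-1],[[0,0,0],0,-1]]}}

```text
time: 24.0
eef_pos: [536.8, -35.1, 57.9]
ee_rot: [[0.967, -0.256, 0.001], [-0.256, -0.967, -0.0], [0.001, 0.0, -1.0]]
force: [-0.2, 0.0, -3.3]
opening: 41.4
gripper_force: 61.3
```

```bash
python3 -c "
from h import *
avg()
go(-50.2,95.1,8)"
```

```text
t 24.0 track xy [-48.6  95.3] z 57.9 yhead-track -90.3 F [-0.2  0.  -3.3] open 41.4 grip 61.3 world [536.8 -35.1  57.9] q7 -1.04
F [ 0.04  0.   -3.76] M [-0.002 -0.002 -0.011] P [536.78 -35.07  58.07]
t 24.2 track xy [-48.7  95.4] z 58.0 yhead-track -90.3 F [ 0.2  0.5 -3.7] open 41.6 grip 61.3 world [536.7 -35.   58. ] q7 -1.04
go [-50.2, 95.1, 8] units [-0.06  0.01  2.  ]
```

Request:
{"name": "drive_tool", "arguments": {"rows": [[[-0.05,0.01,0.5],0,-1],[[0,0,0.6],0,-1],[[0,0,0.5],0,-1],[[0,0,0.2],0,-1],[[0,0,0.08],0,-1],[[0,0,0.06],0,-1],[[0,0,0.04],0,-1],[[0,0,0],0,-1],[[0,0,0],0,-1]]}}

```text
time: 25.1
eef_pos: [535.4, -34.9, 8.4]
ee_rot: [[0.967, -0.256, 0.001], [-0.256, -0.967, -0.0], [0.001, -0.0, -1.0]]
force: [-0.2, -0.0, -3.8]
opening: 41.5
gripper_force: 61.3
```

```bash
python3 -c "
from h import *
avg()"
```

```text
t 25.1 track xy [-50.   95.1] z 8.4 yhead-track -90.3 F [-0.2 -0.  -3.8] open 41.5 grip 61.3 world [535.4 -34.9   8.4] q7 -1.0
F [ 0.19  0.34 -3.56] M [-0.004 -0.09   0.007] P [535.38 -34.87   8.35]
```

Request:
{"name": "drive_tool", "arguments": {"rows": [[[0,0,0.04],0,-1],[[0,0,0.04],0,-1],[[0,0,0],0,-1],[[0,0,0],0,-1]]}}

```text
time: 25.7
eef_pos: [535.8, -35.0, 7.4]
ee_rot: [[0.967, -0.256, 0.001], [-0.256, -0.967, 0.001], [0.001, -0.001, -1.0]]
force: [-0.9, 1.4, 6.5]
opening: 41.7
gripper_force: 62.2
```

```bash
python3 -c "
from h import *
avg()"
```

```text
t 25.7 track xy [-49.6  95.2] z 7.4 yhead-track -90.3 F [-0.9  1.4  6.5] open 41.7 grip 62.2 world [535.8 -35.    7.4] q7 -0.99
F [-1.34  1.8   5.81] M [ 0.295  0.365 -0.02 ] P [535.81 -34.99   7.36]
```

Ball set in the seat again (contact at the same 7.4 mm). I'll release, rise about 6 mm, and regrip with the TCP at 14.

Request:
{"name": "drive_tool", "arguments": {"rows": [[[0,0,-0.04],0,0.2],[[0,0,0],0,1],[[0,0,0],0,1],[[0,0,0],0,1],[[0,0,0],0,1],[[0,0,-0.15],0,1],[[0,0,-0.13],0,1],[[0,0,0],0,1],[[0,0,0],0,1]]}}

```text
time: 26.8
eef_pos: [535.1, -34.9, 14.2]
ee_rot: [[0.967, -0.256, 0.0], [-0.256, -0.967, 0.0], [0.0, -0.0, -1.0]]
force: [0.6, -0.7, -0.1]
opening: 85.1
gripper_force: 0.0
```

```bash
python3 -c "
from h import *
avg()
go(-50,95,14)"
```

```text
t 26.8 track xy [-50.3  95.1] z 14.2 yhead-track -90.3 F [ 0.6 -0.7 -0.1] open 85.1 grip 0.0 world [535.1 -34.9  14.2] q7 -1.0
F [ 0.38 -0.52 -0.23] M [-0.008  0.008  0.001] P [534.93 -34.82  14.  ]
t 27.0 track xy [-50.5  95.1] z 13.9 yhead-track -90.3 F [-0.1 -0.7 -0.3] open 85.5 grip 0.0 world [534.9 -34.8  13.9] q7 -1.0
go [-50, 95, 14] units [ 0.02  0.   -0.  ]
```

Request:
{"name": "drive_tool", "arguments": {"rows": [[[0.02,0,0],0,-1],[[0,0,0],0,-1],[[0,0,0],0,-1],[[0,0,0],0,-1],[[0,0,0],0,-1],[[0,0,0],0,-1],[[0,0,0],0,-1],[[0,0,0],0,-1],[[0,0,-0.1],0,-1],[[0,0,-0.2],0,-1],[[0,0,0],0,-1]]}}

```text
time: 28.1
eef_pos: [534.8, -35.0, 21.3]
ee_rot: [[0.967, -0.256, -0.001], [-0.256, -0.967, -0.0], [-0.001, 0.0, -1.0]]
force: [0.1, -0.8, -4.4]
opening: 41.4
gripper_force: 61.0
```

```bash
python3 -c "
from h import *
avg()"
```

```text
t 28.1 track xy [-50.6  94.9] z 21.3 yhead-track -90.3 F [ 0.1 -0.8 -4.4] open 41.4 grip 61.0 world [534.8 -35.   21.3] q7 -1.01
F [ 0.61 -0.35 -3.22] M [0.014 0.011 0.009] P [534.92 -34.89  21.17]
```

Held at the new height. Lifting and carrying to the cup.

Request:
{"name": "drive_tool", "arguments": {"rows": [[[0,0,-0.4],0,-1],[[0,0,-0.8],0,-1],[[0,0,-1],0,-1],[[0,0,-0.8],0,-1],[[0,0,-0.3],0,-1],[[0.04,-0.5,0],0,-1],[[0.1,-1,0],0,-1],[[0.1,-1,0],0,-1],[[0.1,-1,0],0,-1],[[0.1,-1,0],0,-1],[[0.1,-1,0],0,-1],[[0.1,-1,0],0,-1]]}}

```text
time: 29.5
eef_pos: [591.7, 120.7, 102.1]
ee_rot: [[0.967, -0.255, -0.003], [-0.255, -0.967, 0.0], [-0.003, 0.0, -1.0]]
force: [1.3, -0.2, -2.6]
opening: 41.1
gripper_force: 61.3
```

Request:
{"name": "drive_tool", "arguments": {"rows": [[[0.1,-1,0],0,-1],[[0.1,-1,0],0,-1],[[0.12,-1,0],0,-1],[[0.1,-0.7,0],0,-1],[[0.02,-0.35,0],0,-1],[[0,0,0.5],0,-1],[[0,0,0.8],0,-1],[[0,0,0.5],0,-1],[[0,0,0.2],0,-1],[[0,0,0],0,-1],[[0,0,0],0,-1]]}}

```text
time: 30.6
eef_pos: [629.3, 212.4, 54.2]
ee_rot: [[0.966, -0.257, 0.0], [-0.257, -0.966, -0.0], [0.001, 0.0, -1.0]]
force: [-0.5, -0.6, -4.1]
opening: 41.1
gripper_force: 61.3
```

```bash
python3 -c "
from h import *
avg()
s=read_state();R=np.array(s['ee_rot']);print((R.T@(np.array([628.5,213,37])-s['eef_pos'])/25).round(2))"
```

```text
t 30.6 track xy [-21.2 358.1] z 54.2 yhead-track -90.4 F [-0.5 -0.6 -4.1] open 41.1 grip 61.3 world [629.3 212.4  54.2] q7 -1.5
F [ 0.13  0.37 -3.44] M [-0.009  0.018  0.011] P [629.72 212.86  54.93]
[-0.05  0.02  0.72]
```

Request:
{"name": "drive_tool", "arguments": {"rows": [[[-0.04,0.01,0.3],0,-1],[[0,0,0.3],0,-1],[[0,0,0.12],0,-1],[[0,0,0],0,-1],[[0,0,0.04],0,-1],[[0,0,0.03],0,-1],[[0,0,0],0,-1],[[0,0,0],0,-1]]}}

```text
time: 31.6
eef_pos: [628.4, 213.3, 34.7]
ee_rot: [[0.967, -0.256, 0.001], [-0.256, -0.967, 0.001], [0.001, -0.001, -1.0]]
force: [0.1, 1.1, 0.2]
opening: 41.1
gripper_force: 61.6
```

```bash
python3 -c "
from h import *
avg()"
```

```text
t 31.6 track xy [-22.3 358.8] z 34.7 yhead-track -90.3 F [0.1 1.1 0.2] open 41.1 grip 61.6 world [628.4 213.3  34.7] q7 -1.49
F [-0.29  0.8  -0.06] M [ 0.173  0.055 -0.019] P [628.34 213.34  34.69]
```

Contact again about 3 mm high, so it isn't the fingertips: the ball is off-centre on the rim. The side force points to +y, so I'll lift and shift that way by about 3 mm.

Request:
{"name": "drive_tool", "arguments": {"rows": [[[0,0,-0.12],0,-1],[[-0.06,-0.1,0],0,-1],[[0,0,0.05],0,-1],[[0,0,0.04],0,-1],[[0,0,0.04],0,-1],[[0,0,0],0,-1],[[0,0,0],0,-1]]}}

```text
time: 32.5
eef_pos: [627.9, 215.6, 34.6]
ee_rot: [[0.967, -0.256, 0.001], [-0.256, -0.967, -0.0], [0.001, -0.0, -1.0]]
force: [0.5, -0.4, 0.1]
opening: 41.2
gripper_force: 61.6
```

```bash
python3 -c "
from h import *
avg()"
```

```text
t 32.5 track xy [-23.3 360.9] z 34.6 yhead-track -90.3 F [ 0.5 -0.4  0.1] open 41.2 grip 61.6 world [627.9 215.6  34.6] q7 -1.5
F [ 1.3  -0.15  0.6 ] M [-0.063 -0.166 -0.006] P [627.81 215.65  34.52]
```

Combining the contact heights at each position puts the cup centre near (631.4,215.2), which agrees with the scene-camera estimate. Shifting there.

Request:
{"name": "drive_tool", "arguments": {"rows": [[[0,0,-0.14],0,-1],[[0.14,-0.02,0],0,-1],[[0,0,0.06],0,-1],[[0,0,0.04],0,-1],[[0,0,0.04],0,-1],[[0,0,0],0,-1],[[0,0,0],0,-1]]}}

```text
time: 33.4
eef_pos: [630.2, 215.4, 33.8]
ee_rot: [[0.967, -0.256, -0.001], [-0.256, -0.967, -0.0], [-0.001, 0.0, -1.0]]
force: [-2.0, -0.1, -3.0]
opening: 41.2
gripper_force: 61.6
```

```bash
python3 -c "
from h import *
avg()"
```

```text
t 33.4 track xy [-21.1 361.3] z 33.8 yhead-track -90.3 F [-2.  -0.1 -3. ] open 41.2 grip 61.6 world [630.2 215.4  33.8] q7 -1.5
F [-1.61 -0.19 -3.24] M [-0.015  0.299  0.029] P [630.26 215.41  33.81]
```

Request:
{"name": "drive_tool", "arguments": {"rows": [[[0,0,0.04],0,-1],[[0,0,0.02],0,-1],[[0,0,0],0,-1],[[0,0,0],0,-1]]}}

```text
time: 34.0
eef_pos: [630.5, 215.3, 33.3]
ee_rot: [[0.967, -0.256, -0.001], [-0.256, -0.967, 0.0], [-0.001, -0.0, -1.0]]
force: [-4.9, -0.6, 5.5]
opening: 41.4
gripper_force: 62.0
```

```bash
python3 -c "
from h import *
avg()"
```

```text
t 34.0 track xy [-20.8 361.3] z 33.3 yhead-track -90.3 F [-4.9 -0.6  5.5] open 41.4 grip 62.0 world [630.5 215.3  33.3] q7 -1.5
F [-4.97 -0.59  4.58] M [-1.000e-03  1.084e+00  1.900e-02] P [630.48 215.36  33.33]
```

The ball is now almost seated (z 33.3, with the offset allowing for grip lift). The remaining -x side force means the command is about 1 mm too far in +x, so I'll ease it back.

Request:
{"name": "drive_tool", "arguments": {"rows": [[[-0.03,0.01,0],0,-1],[[-0.01,0,0.02],0,-1],[[0,0,0],0,-1],[[0,0,0],0,-1]]}}

```text
time: 34.6
eef_pos: [630.3, 215.4, 33.2]
ee_rot: [[0.967, -0.256, 0.001], [-0.256, -0.967, 0.0], [0.001, -0.001, -1.0]]
force: [-4.9, -1.2, 6.5]
opening: 41.5
gripper_force: 62.2
```

```bash
python3 -c "
from h import *
avg()
c=capture('scene');g=cv2.cvtColor(c['pixels'],cv2.COLOR_BGR2GRAY).astype(int);print(g[186:212,326:342:2])"
```

```text
t 34.6 track xy [-20.9 361.3] z 33.2 yhead-track -90.3 F [-4.9 -1.2  6.5] open 41.5 grip 62.2 world [630.3 215.4  33.2] q7 -1.5
F [-4.37 -0.25  6.16] M [-0.026  0.929  0.025] P [630.35 215.35  33.2 ]
[[ 84  96 127 136 136 130 121 110]
 [ 85  92 119 125 124 119 112 102]
 [ 86  88 110 114 112 110 103  95]
 [ 86  83  99 102 103 101  96  92]
 [ 86  78  92  94  95  94  92  97]
 [ 85  78  87  89  90  90  88 106]
 [ 91  81  83  85  86  87  92 114]
 [107  96  85  84  85  92 109 116]
 [116 115 101  97  97 110 125 109]
 [108 121 118 118 118 123 121  97]
 [ 93 106 119 124 122 116 103  91]
 [ 84  90 101 106 105  98  91 101]
 [ 86  86  89  91  90  87  90 114]
 [ 89  87  87  88  87  88  92 115]
 [ 95  91  88  89  91  93  88 101]
 [ 94  93  92  92  97  95  86  90]
 [ 89  97 103  95  97  90  86  86]
 [ 89 114 126  95  91  87  87  87]
 [ 91 136 150  98  88  86  88  86]
 [ 91 139 153  98  87  86  84  82]
 [ 82 116 127  91  84  84  81  77]
 [ 71  86  93  81  78  76  74  84]
 [ 77  71  70  70  70  71  82 112]
 [108  91  83  82  86  92 114 141]
 [140 127 122 121 125 130 145 160]
 [159 155 153 155 156 157 162 166]]
```

Request:
{"name": "drive_tool", "arguments": {"rows": [[[-0.04,0,0],0,-1],[[-0.04,0,0],0,-1],[[0,0,0],0,-1],[[0,0,0],0,-1]]}}

```text
time: 35.25
eef_pos: [629.9, 215.5, 33.1]
ee_rot: [[0.967, -0.256, 0.005], [-0.256, -0.967, -0.001], [0.005, -0.001, -1.0]]
force: [1.4, -0.3, 5.1]
opening: 40.8
gripper_force: 62.0
```

```bash
python3 -c "
from h import *
avg()"
```

```text
t 35.25 track xy [-21.4 361.2] z 33.1 yhead-track -90.3 F [ 1.4 -0.3  5.1] open 40.8 grip 62.0 world [629.9 215.5  33.1] q7 -1.5
F [ 2.85 -1.6   4.74] M [-0.268 -0.673 -0.032] P [629.77 215.43  33.08]
```

The side force reverses while the ball stays put, so it is trapped in the cup: seated. I'll centre, unload and release.

Request:
{"name": "drive_tool", "arguments": {"rows": [[[0.03,0,-0.03],0,-1],[[0,0,0],0,-1],[[0,0,0],0,0.1],[[0,0,0],0,0.3],[[0,0,0],0,0.7],[[0,0,0],0,1],[[0,0,0],0,1],[[0,0,0],0,1],[[0,0,0],0,1]]}}

```text
time: 36.35
eef_pos: [628.4, 215.8, 32.8]
ee_rot: [[0.967, -0.256, -0.0], [-0.256, -0.967, 0.0], [-0.0, -0.0, -1.0]]
force: [0.2, -0.1, -0.2]
opening: 85.7
gripper_force: 0.0
```

Request:
{"name": "drive_tool", "arguments": {"rows": [[[0,0,-0.3],0,1],[[0,0,-0.6],0,1],[[0,0,-1],0,1],[[0,0,-1],0,1],[[0,0,-1],0,1],[[0,0,-1],0,1],[[0,0,-0.5],0,1],[[0,0,0],0,1],[[0,0,0],0,1]]}}

```text
time: 37.25
eef_pos: [628.1, 215.9, 167.5]
ee_rot: [[0.967, -0.256, -0.001], [-0.256, -0.967, 0.0], [-0.001, -0.0, -1.0]]
force: [-0.9, 0.7, -0.7]
opening: 85.3
gripper_force: 0.0
```

```bash
python3 -c "
from h import *
where()
c=capture('scene');g=cv2.cvtColor(c['pixels'],cv2.COLOR_BGR2GRAY)
print('pred',proj(c,[[630,214.5,44.6]]))
G=cv2.resize(g[165:215,305:355],None,fx=4,fy=4,interpolation=cv2.INTER_CUBIC)
h=cv2.HoughCircles(G,cv2.HOUGH_GRADIENT,1,40,param1=80,param2=12,minRadius=34,maxRadius=48);print([((x+.5)/4-.5+305,(y+.5)/4-.5+165,r/4) for x,y,r in h[0][:3]])
print(g[168:214:2,312:350:2])"
```

```text
t 37.25 track xy [-23.1 361.2] z 167.5 yhead-track -90.3 F [-0.9  0.7 -0.7] open 85.3 grip 0.0 world [628.1 215.9 167.5] q7 -1.57
pred [[332.03775873 185.35596554]]
[(np.float32(334.75), np.float32(199.0), np.float32(10.125))]
[[168 169 169 168 166 167 166 167 167 166 165 165 166 165 165 164 166 167
  166]
 [168 168 166 167 167 167 167 166 165 165 165 166 165 165 166 167 167 166
  165]
 [167 166 166 167 166 166 166 166 166 165 165 165 166 166 167 167 167 166
  163]
 [166 166 166 166 165 165 165 165 164 165 165 166 167 167 167 166 166 166
  162]
 [166 165 164 165 165 165 164 164 163 163 163 164 163 164 165 166 166 167
  164]
 [164 164 164 163 163 164 160 156 158 161 162 162 161 158 160 166 167 166
  166]
 [163 163 163 165 166 163 148 149 156 160 161 162 160 154 146 161 166 166
  166]
 [162 163 165 166 165 153 133 142 151 156 158 158 155 147 134 147 165 165
  166]
 [164 164 165 165 164 145 119 131 141 145 151 150 144 135 121 132 162 166
  167]
 [164 164 164 164 163 140 104 115 125 131 135 134 127 118 107 124 163 167
  166]
 [163 163 163 163 160 140  95  95 105 110 113 111 107 100  95 1
[... 290 characters left out ...]
  90 103 115 122 123 114 102  91 107 142 163
  162]
 [163 139  93  91  86  87  86  83  85  87  90  90  86  90 113 150 143 158
  161]
 [163 142  88  85  86  85  88  93  90  88  87  90  91  88  99 128 126 155
  161]
 [163 156 104  78  85  86  85  89  96 101  93  96  89  86  85  88 116 157
  163]
 [166 165 144  91  72  82  86  90 134 148  97  86  86  86  85  87 132 162
  164]
 [166 164 160 139  92  68  72  81 115 126  91  84  83  80  75 103 152 164
  163]
 [163 163 162 162 148 120  90  76  69  70  69  70  70  81 110 150 163 164
  163]
 [162 163 165 165 166 162 153 139 126 120 121 123 129 144 158 164 164 163
  162]
 [165 165 167 167 166 165 164 163 164 164 165 165 164 165 165 165 163 162
  161]]
```

The scene image shows the ball sitting symmetrically in the cup (pixels 323–342 across, rim visible all round), and the gripper is clear above it.

```bash
python3 -c "
from workcell import *
print(finish_job())"
```

```text
the job is handed in; nothing more can be done
None
```

The ball was pushed along the track into the exit seat, lifted out there and set down in the empty wide cup. It was then released and the job handed in at about 37 s; on the way it was put back in the exit seat once to regrip it, after the first tries at the cup landed off-centre on the rim.

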